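# Bring the offset lever to the test fixture

## Robot

A 7-joint arm with a two-finger parallel gripper is mounted at the origin on the work surface. World frame = base frame: x ahead of the robot, y to its left, z up, the work surface at z = 0. Lengths are in mm, angles in rad, forces in N, time in s.
With the tool pointing down it reaches from about 400 to 875 mm from the base axis. Payload 4.4 kg.
Tool frame: the origin (TCP) lies midway between the tips of the shut fingers; the grasp point (between the pads) lies 19 mm behind it (ctrl.pinch_z is the distance from the TCP to the grasp point, in mm); z points along the fingers, y is the line along which they close (so a half turn about z gives the same grasp; the last joint's range is limited). The gripper opens to 85 mm and grips with 20 to 120 N. Pads are 22 mm wide; open, the fingers measure 114 mm over their backs; the gripper's body (76 mm by 85 mm) begins 54 mm behind the grasp point. The pads swing forward as they close: fully open they stand 13 mm farther back than shut.
Start: joints at [-1.219, 0.628, 0.038, 1.517, -0.027, 0.996, -0.02], TCP at [263.717, 594.114, 231.313] pointing down, gripper open.
Joint ranges: [-3.06, 3.06], [-0.37, 2.12], [-1.25, 1.32], [0.18, 2.47], [-1.1, 4.24], [0.23, 1.98], [-2.94, 2.94]. Speed limits (rad/s): [2.57, 2.57, 3.14, 3.14, 3.14, 3.14, 3.14].

## Interface

Orientations are given as [roll, pitch, yaw] about the fixed x, y, z axes, in that order (R = Rz(yaw) Ry(pitch) Rx(roll)).
In Python, from cell import read_state, cams, order, ctrl gives the robot as it stands.
- The arm moves only by the tool move_arm, never from a script. Its argument "targets" is text: rows parted by semicolons, each of 7 numbers parted by spaces: the gripper's target within -1 to 1 (fully open at 1, half-way at 0, shut at -1), then the shift along the tool's x, y, z in cm, then the turn, a rotation vector about the tool's x, y, z in degrees. A call has 1 to 5 rows; each row shifts and turns the commanded pose from where the row before left it, along the tool's axes as they then stand; what a row does not reach is not made up. A row lasts 1/12 s, in which the tool goes at most 41.7 mm and 7.16 degrees, less where a joint would pass 70% of its speed; a pose out of reach is approached as far as the arm can. A call with a gripper value outside its range is refused whole. The fingers move at their own pace and stop on an object; the grip force is fixed at half the most. Time passes only in rows, so rows that do not move let the fingers close. It gives the time, the measured TCP pose, the force, the opening and the grip force at its end, in the units of the state.
- read_state(): the state, without advancing time (a new reading comes with each control period).
- cams.get_image(name): name is "scene" or "top" or "wrist"; returns a dict with "color" (480x640x3 uint8, red, green, blue), "fovy" (degrees; the focal length in pixels is half the picture's height over the tangent of half this angle, whatever the lens; pixels are square), "cx", "cy" (the principal point, pixels), "rvec" (rotation vector, rad) and "tvec" (3), from world to camera coordinates, as OpenCV has them. Camera axes: x right, y down, z forward; pixel columns grow to the right and rows downward; lengths in mm; the calibration is good to about 2 mm. The wrist camera is an equidistant fisheye: a pixel r from the principal point sees the ray r / f radians off the axis. A picture is of the moment at which its call begins. There is no depth.
- order.finish_job(): hands the job in; it is judged then, once.
The state is a dict: "clock": time; "qpos": joint angles; "qd": joint speeds; "tau": joint torques, N m; "eef_pos": TCP position; "tool_rot": TCP orientation; "force": force on the tool from outside, world axes, zero at the start; "torque": the same for the moment, N m; "width": finger opening in mm; "gripper_force": force on a finger pad.
Only numpy, scipy, OpenCV 4.12 (cv2) and the standard library are available. Lean on these libraries where they do the work, as an engineer would, in place of code of your own. Each camera call takes 0.05 s, during which the arm holds its last target. There are 200 camera calls.

## Task

Lift the lid off the round tub by its knob and set it gently, right way up, on the round rubber pad. Then grip the cast lever in the tub at its balance point, lift it out and hold it level and still over the steel fixture, its bore straight above the fixture's pin and its foot above the rest block, its underside about 5 cm above the top of the pin and never touching the fixture. Finish while still holding it there, and leave everything else on the bench where it is.

Things in the scene. Friction and masses are not known exactly. Their poses are not given: they have to be found in the camera images.
- lid: Loose round aluminium lid, 200 mm across, 0.17 to 0.33 kg; black knob in its middle, an upright cylinder 28 mm across. Origin: on its axis at the underside of a plug (170 mm across, 8 mm deep, 6 mm play) that hangs in the tub's mouth; z up. Rim plate 8 to 14 mm, knob 14 to 44 mm above the origin. On the tub the origin is 52 mm above the table.
- tub: Round aluminium tub, fixed to the table, 192 mm across outside, 182 mm inside, 60 mm tall, floor 5 mm thick. Origin: centre of its underside. The lid covers it at the start.
- pad: Round flat black rubber pad, fixed, 180 mm across, 4 mm thick: the place for the lid. Origin: centre of its underside.
- lever: Dark cast lever, 163 mm long, 0.55 to 0.78 kg, lying in the tub under the lid. -x end: heavy round boss, 44 mm across, 40 tall, with an upright bore 16 mm across. +x end: upright foot 22 mm across, 38 tall. Between them a straight arm 18 mm wide, 16 to 38 mm above the underside. Origin: underside, 58 mm from the bore, 72 from the foot's centre; x from boss to foot, z up. Grip it firmly.
- lever_balance (a point): Balance point of the lever (its centre of mass lies within 2 mm of it along the arm), in the middle of the arm's section: 38 mm from the bore's axis towards the foot, that is 20 mm from the lever's origin towards the boss, 27 mm above the underside. Axes as the lever's.
- lever_bore (a point): Centre of the lever's bore, on the boss's underside.
- lever_foot (a point): Centre of the underside of the lever's foot, 130 mm from the bore.
- fixture: Steel fixture, fixed to the table: a base plate 190 mm by 70 mm, 12 mm thick, with a round post at its -x end (40 mm across up to 50 mm, then a pin 12 mm across up to 70 mm above the table) and a square rest block (30 by 34 mm, top at 50 mm) at its +x end. Origin: centre of the plate's underside; x runs from the post to the rest.
- post_top (a point): Centre of the top of the fixture's pin, 70 mm above the table, 65 mm from the middle of the plate; the boss belongs above it.
- rest_top (a point): Centre of the top of the fixture's rest block, 50 mm above the table, 130 mm from the pin; the foot belongs above it.
- cone: Bystander, to be left alone: white flared test piece standing upright, 34 mm wide, 80 mm tall. Origin: centre of its underside.
- ring_a: Bystander, to be left alone: blue plastic ring lying flat, 44 mm across, 12 mm high. Origin: centre of its underside.
- ring_b: Bystander, to be left alone: blue plastic ring lying flat, 44 mm across, 12 mm high. Origin: centre of its underside.
- weight: Bystander, to be left alone: brass calibration weight, 44 mm across, 54 mm tall. Origin: centre of its underside.
- bottle: Bystander, to be left alone: small white bottle with cap, 42 mm across, 95 mm tall. Origin: centre of its underside.
- driver: Bystander, to be left alone: screwdriver lying flat, 170 mm long, about 30 mm high. Origin: near the middle of its length, underside.
- cup: Bystander, to be left alone: clear cup, 60 mm across at the rim, 75 mm tall. Origin: centre of its underside.
- calliper: Bystander, to be left alone: calliper lying flat, 190 mm long, 12 mm high. Origin: centre of its underside.
Things that resemble listed ones, but are neither listed nor needed, are in the scene too. There is more than one size of the fixture; the job needs the larger.

How it is judged (in metres and radians):
On the way, in this order (a step that is already met when the one before it is completed fails the run):
1. the lid lies on the rubber pad, let go (horizontal distance between lid and pad below 0.035 m and height (world z) of lid below 0.012 m and angle between lid's own z axis and vertical below 0.06 rad and contact force between the fingers and lid below 0.1 N and linear speed of lid below 0.05 m/s), for 0.2 s.
2. the lever is lifted clear of the tub, gripped at its balance point (x of the grasp point in the frame of lever_balance between -0.013 and 0.013 m and contact force between the fingers and lever above 1 N and height (world z) of each of lever_bore, lever_foot above 0.075 m), for 0.2 s.
At the end, for the whole second after the job is handed in: Fingers alone hold the lever still, within 13 mm of its balance point along the arm, level to 0.10 rad; bore within 15 mm of the pin's axis, foot within 18 mm of the rest's middle, underside 25-85 mm above the pin; lid flat on the pad, let go, centres within 35 mm (all of step 1 and x of the grasp point in the frame of lever_balance between -0.013 and 0.013 m and contact force between the fingers and lever above 1 N and angle between lever's own z axis and vertical below 0.1 rad and horizontal distance between lever_bore and post_top below 0.015 m and horizontal distance between lever_foot and rest_top below 0.018 m and z of lever_bore in the frame of post_top between 0.025 and 0.085 m and contact force between lever and fixture below 0.1 N and contact force between lever and tub below 0.1 N and contact force between lever and lid below 0.1 N and linear speed of lever below 0.03 m/s and angular speed of lever below 0.2 rad/s); the arm keeps its last pose, push and grip.
It fails at once if the lid is dropped or flung (moves faster than 0.5 m/s out of the fingers) (contact force between the fingers and lid below 0.1 N and linear speed of lid above 0.5 m/s).
It fails at once if the lever is dropped or flung (moves faster than 0.5 m/s out of the fingers) (contact force between the fingers and lever below 0.1 N and linear speed of lever above 0.5 m/s).
It fails at once if the lever touches the fixture (more than 1 N) (contact force between lever and fixture above 1 N).
It fails at once if a bystander is moved more than 30 mm (distance of any of cone, ring_a, ring_b, weight, bottle, driver, cup, calliper from where it was at the start of the episode above 0.03 m).
It also fails if it takes over 64 s, if anything falls off the work surface, if the arm or the gripper's body presses on something with over 40 N, if the wrist force passes 120 N, or if a joint passes its speed limit or range.

## Working session

There is one attempt and no reset: what is moved stays moved. The work goes in short steps, Python scripts to look and compute and a tool call to move; the robot and the scene stay as the last step left them, time stands still between calls to the robot, and variables do not carry over. Pictures are saved under pics/ and viewed, at most 11 in all, crops included, and the job is handed in when it is done.

Besides the shell and the picture viewer there is one more tool, called as a command line: name --argument value ..., lists and objects as JSON in quotes. move_arm: Moves the arm, as the interface text tells. Its arguments: {"type":"object","properties":{"targets":{"type":"string"}},"required":["targets"]}

```bash
mkdir -p pics; cat > h.py <<'E'
import numpy as np, cv2
from cell import read_state, cams, order, ctrl
def snap(n,f):
    i=cams.get_image(n); cv2.imwrite(f'pics/{f}.png',i['color'][:,:,::-1]); c=dict(i)
    np.save(f'pics/{f}.npy',c,allow_pickle=True); return i
def load(f): return np.load(f'pics/{f}.npy',allow_pickle=True).item()
def cam(i):
    f=240/np.tan(np.radians(i['fovy'])/2); R=cv2.Rodrigues(np.array(i['rvec'],float))[0]; return f,R,np.array(i['tvec'],float).ravel()
def pix2w(i,u,v,z,fish=False):
    f,R,t=cam(i); x=(u-i['cx'])/f; y=(v-i['cy'])/f
    if fish:
        r=np.hypot(x,y); s=np.sin(r)/max(r,1e-9); d=np.array([x*s,y*s,np.cos(r)])
    else: d=np.array([x,y,1.])
    d=R.T@d; C=-R.T@t; return C+d*(z-C[2])/d[2]
def w2pix(i,p,fish=False):
    f,R,t=cam(i); c=R@np.array(p,float)+t
    if fish:
        rr=np.hypot(c[0],c[1]); th=np.arctan2(rr,c[2]); k=th/max(rr,1e-9); return i['cx']+f*c[0]*k,i['cy']+f*c[1]*k
    return i['cx']+f*c[0]/c[2],i['cy']+f*c[1]/c[2]
E
python3 - <<'E'
from h import *
for n in ('top','scene','wrist'):
    i=snap(n,n+'0'); f,R,t=cam(i); print(n,i['fovy'],i['cx'],i['cy'],-R.T@t, R[2])
a=[cv2.imread(f'pics/{n}0.png') for n in ('scene','wrist')]
cv2.imwrite('pics/sw.png',cv2.resize(np.hstack(a),(800,300)))
cv2.imwrite('pics/top0b.png',cv2.resize(cv2.imread('pics/top0.png'),(800,600),interpolation=cv2.INTER_CUBIC))
s=read_state(); print(s)
E
```

```text
top 51.814166569648634 315.5436691233458 234.3360393006581 [ 321.27387371   -5.34410485 1091.27581308] [ 0.1646586   0.02209768 -0.98610306]
scene 52.78783899531993 317.13012005043413 241.75916553796552 [892.82528177 667.76996332 882.00564251] [-0.34112208 -0.58870498 -0.73284526]
wrist 65.70646984690485 325.36356024054874 235.9472818640815 [194.06378601 625.60119203 374.3916662 ] [ 0.27395417 -0.12216093 -0.95395273]
{'clock': 0.15, 'qpos': array([-1.2188163 ,  0.62912369,  0.03844297,  1.51806346, -0.0270146 ,
        0.99629509, -0.0199801 ]), 'qd': array([-0.00081223, -0.00416057,  0.00084421, -0.0030372 , -0.00022136,
        0.00044202,  0.00062403]), 'tau': array([ 1.12993119e-03, -5.63796365e+01,  1.22795686e+00, -1.93646568e+01,
        1.12375835e-02,  7.43136130e-03,  2.45282484e-05]), 'eef_pos': array([263.51252631, 593.71787714, 230.63063781]), 'tool_rot': array([-3.14022029e+00, -1.17776222e-05,  2.72383065e+00]), 'force': array([-0.009544  , -0.31685682, -0.23714377]), 'torque': array([ 0.00970734,  0.00776679, -0.00038452]), 'gripper_force': 0.0, 'width': 85.41528369383249}
```

View pics/top0b.png

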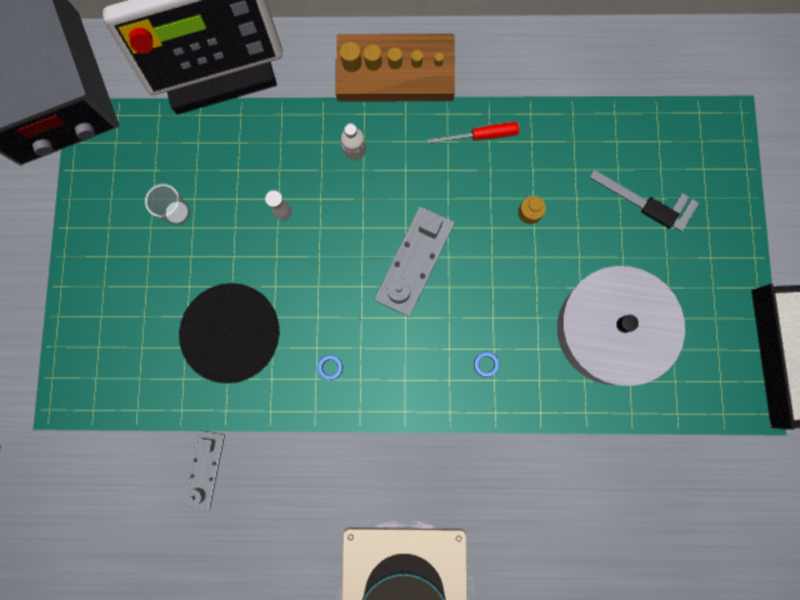

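View pics/sw.png

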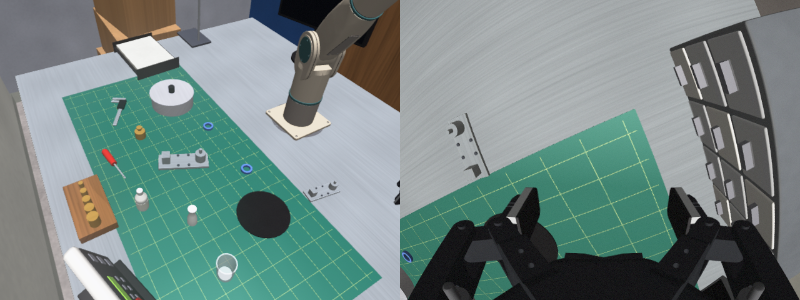

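The top view (800x600) shows the tub and lid at about (624,325), with the knob at (628,323). The pad is at (229,333), and the large fixture has its pin at about (399,289) and its rest at about (430,226). The smaller fixture lies off the mat at (207,470). Next I'll enlarge these for accuracy.

```bash
python3 - <<'E'
from h import *
t=cv2.imread('pics/top0.png'); s=cv2.imread('pics/scene0.png')
def crop(im,x,y,w,h,k): return cv2.resize(im[y:y+h,x:x+w],None,fx=k,fy=k,interpolation=cv2.INTER_CUBIC)
# top fixture x4 (290..390,160..260) ; scene fixture x4 (245..345,225..285)
A=crop(t,290,160,100,100,4); B=crop(s,245,215,100,75,4); C=crop(s,230,115,100,75,4)
D=np.zeros((600,800,3),np.uint8); D[:400,:400]=A; D[:300,400:]=B; D[300:,400:]=C
D[400:,:400]=crop(t,470,235,100,50,4)
cv2.imwrite('pics/crops.png',D)
i=load('top0')
for n,u,v,z in [('lid',624,325,66),('knob',628,323,96),('pad',229,333,4),('pin',399,286,70),('rest',430,226,50)]:
    print(n,pix2w(i,u*.8,v*.8,z).round(1))
# blob fits
g=cv2.cvtColor(t,cv2.COLOR_BGR2GRAY); hsv=cv2.cvtColor(t,cv2.COLOR_BGR2HSV)
m=(g<40).astype(np.uint8); n,l,st,c=cv2.connectedComponentsWithStats(m)
for k in range(1,n):
    if st[k,4]>100: print('dark',st[k],c[k].round(1))
m=((hsv[...,1]<40)&(g>120)).astype(np.uint8); n,l,st,c=cv2.connectedComponentsWithStats(m)
for k in range(1,n):
    if 3000<st[k,4]<20000:
        cn=max(cv2.findContours((l==k).astype(np.uint8),0,2)[0],key=len); print('light',st[k],cv2.minEnclosingCircle(cn),cv2.fitEllipse(cn))
E
```

```text
lid [ 439.5 -362.9   66. ]
knob [ 439.3 -359.    96. ]
pad [429.9 312.5   4. ]
pin [503.6   9.9  70. ]
rest [613.3 -43.2  50. ]
dark [  43    0   42   87 1011] [62.8 36.6]
dark [  92    0  128   72 4248] [161.8  34.3]
dark [ 135   50   86   41 1606] [177.   70.6]
dark [   0   79   91   52 2187] [ 40.3 103.8]
dark [513 158  30  24 331] [527.6 170. ]
dark [ 144  227   79   79 4859] [182.9 266.1]
dark [ 601  227   39  116 2089] [618.  284.7]
light [ 451  213   97   96 7082] ((498.5, 260.5), 49.78463363647461) ((498.8267822265625, 260.3197937011719), (92.76070404052734, 98.2750244140625), 124.9109878540039)
```

View pics/crops.png

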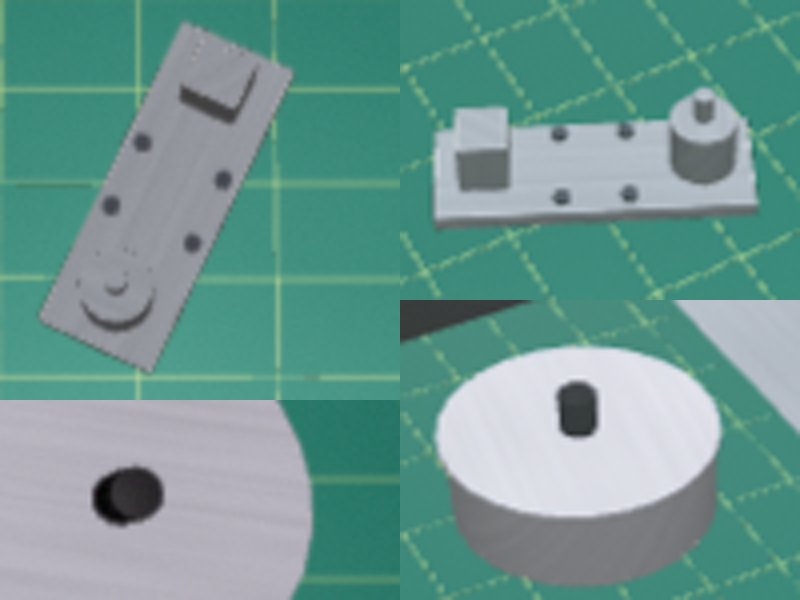

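Crops show: plate corners at (185,22), (294,72), (150,373), (40,320) in the top-left panel. The scene panel has the pin top at (704,93) and the rest top centred at (483,129). The knob top is at (137,492) in the lower-left panel and (577,391) in the lower-right.

```bash
python3 - <<'E'
from h import *
T=load('top0');S=load('scene0')
q=lambda x,o:(x+.5)/4-.5+o
def P(i,x,y,ox,oy,z): return pix2w(i,q(x,ox),q(y,oy),z)
c=np.array([P(T,x,y,290,160,12) for x,y in [(185,22),(294,72),(150,373),(40,320)]]);print(c.round(1))
ctr=c.mean(0); ax=(c[0]+c[1]-c[2]-c[3]); ax/=np.linalg.norm(ax); print('top ctr',ctr.round(1),'yaw',np.degrees(np.arctan2(ax[1],ax[0])),np.linalg.norm(c[0]-c[3]),np.linalg.norm(c[0]-c[1]))
print('pin,rest',(ctr-65*ax).round(1),(ctr+65*ax).round(1))
print('scene pin',P(S,304,93,245,215,70).round(1),'rest',P(S,83,129,245,215,50).round(1))
print('top pin',P(T,117,284,290,160,70).round(1))
print('knob top',P(T,137,92,470,235,96).round(1),'scene',P(S,177,91,230,115,96).round(1))
print('lid rim',pix2w(T,499.3,260.2,64).round(1))
print('pad',pix2w(T,182.9,266.1,4).round(1))
s=cv2.imread('pics/scene0.png');m=(cv2.cvtColor(s,cv2.COLOR_BGR2GRAY)<40).astype(np.uint8);n,l,st,cc=cv2.connectedComponentsWithStats(m)
for k in range(1,n):
    if st[k,4]>2000 and st[k,4]<20000: print(st[k],cc[k],pix2w(S,*cc[k],4).round(1))
s=read_state();R=cv2.Rodrigues
from scipy.spatial.transform import Rotation as Ro
print(Ro.from_euler('xyz',s['tool_rot']).as_matrix().round(3), ctrl.pinch_z)
E
```

```text
[[660.6 -26.3  12. ]
 [631.3 -87.6  12. ]
 [460.2  -6.9  12. ]
 [489.5  54.   12. ]]
top ctr [560.4 -16.7  12. ] yaw -25.20148567889812 188.97589142711692 67.98011015257528
pin,rest [501.6  11.   12. ] [619.2 -44.4  12. ]
scene pin [501.8   8.7  70. ] rest [619.  -43.8  50. ]
top pin [499.7  10.6  70. ]
knob top [ 440.9 -362.    96. ] scene [ 439.5 -364.8   96. ]
lid rim [ 439.4 -363.8   64. ]
pad [430.6 313.2   4. ]
[ 444    0  103   49 3079] [490.58980188  17.30367002] [-846.1 -849.1    4. ]
[ 409  307   55   74 2160] [436.68194444 346.89444444] [411.9 339.6   4. ]
[[-0.914  0.406 -0.001]
 [ 0.406  0.914 -0.001]
 [ 0.    -0.001 -1.   ]] 18.700000000000003
```

move_arm --targets "1 -4.0 -0.4 0 0 0 3.6;1 -4.0 -0.4 0 0 0 3.6;1 -4.0 -0.4 0 0 0 3.6;1 -4.0 -0.4 0 0 0 3.6;1 -4.0 -0.4 0 0 0 3.6"

```text
clock: 0.57
eef_pos: [425.3, 472.8, 231.0]
tool_rot: [-3.142, 0.0, 2.407]
force: [0.2, -0.0, 0.4]
width: 85.8
gripper_force: 0.0
```

move_arm --targets "1 -3.9 -0.4 0 0 0 3.6;1 -3.9 -0.4 0 0 0 3.6;1 -3.9 -0.4 0 0 0 3.6;1 -3.9 -0.4 0 0 0 3.6;1 -3.9 -0.4 0 0 0 3.6"

```text
clock: 0.98
eef_pos: [536.9, 312.5, 231.0]
tool_rot: [-3.142, 0.0, 2.092]
force: [0.6, 0.4, 0.7]
width: 85.4
gripper_force: 0.0
```

move_arm --targets "1 -3.8 -0.4 0 0 0 3.6;1 -3.8 -0.4 0 0 0 3.6;1 -3.8 -0.4 0 0 0 3.6;1 -3.8 -0.4 0 0 0 3.6;1 -3.8 -0.4 0 0 0 3.6"

```text
clock: 1.4
eef_pos: [591.5, 130.2, 231.0]
tool_rot: [-3.142, 0.0, 1.778]
force: [1.2, 0.1, 0.6]
width: 85.2
gripper_force: 0.0
```

move_arm --targets "1 -3.7 -0.4 0 0 0 3.6;1 -3.7 -0.4 0 0 0 3.6;1 -3.7 -0.4 0 0 0 3.6;1 -3.7 -0.4 0 0 0 3.6;1 -3.7 -0.4 0 0 0 3.6"

```text
clock: 1.82
eef_pos: [586.8, -55.0, 231.1]
tool_rot: [3.142, 0.0, 1.464]
force: [0.9, 0.1, 0.4]
width: 85.1
gripper_force: 0.0
```

move_arm --targets "1 -3.7 -0.3 0 0 0 3.6;1 -3.7 -0.3 0 0 0 3.6;1 -3.7 -0.3 0 0 0 3.6;1 -3.7 -0.3 0 0 0 3.6;1 -3.6 -0.3 0 0 0 3.6"

```text
clock: 2.23
eef_pos: [530.1, -230.2, 231.1]
tool_rot: [3.142, 0.0, 1.15]
force: [1.1, 0.4, 0.3]
width: 85.5
gripper_force: 0.0
```

move_arm --targets "1 -3.6 -0.3 0 0 0 3.6;1 -3.6 -0.3 0 0 0 3.6;1 -3.6 -0.3 0 0 0 3.6;1 -3.6 -0.3 0 0 0 3.6;1 0 0 0 0 0 0"

```text
clock: 2.65
eef_pos: [443.1, -355.3, 231.9]
tool_rot: [3.141, 0.006, 0.888]
force: [-0.3, -1.0, 0.9]
width: 85.6
gripper_force: 0.0
```

```bash
cat > d.py <<'E'
import sys
from h import *
from scipy.spatial.transform import Rotation as Ro
def delta(x,y,z,yaw=None):
    s=read_state(); R=Ro.from_euler('xyz',s['tool_rot']); p=np.array(s['eef_pos'])
    d=R.inv().apply(np.array([x,y,z])-p)/10
    Y=s['tool_rot'][2] if yaw is None else np.radians(yaw)
    rv=(R.inv()*Ro.from_euler('xyz',[np.pi,0,Y])).as_rotvec(degrees=True)
    print('pos',p.round(1),'rot',np.degrees(s['tool_rot']).round(2),'shift cm',d.round(2),'turn',rv.round(2),'q',np.round(s['qpos'],2),'F',np.round(s['force'],1),'w',round(s['width'],1))
if __name__=='__main__': delta(*map(float,sys.argv[1:]))
E
python3 d.py 440.2 -363.5 71; python3 -c "
from h import *
i=snap('wrist','w1'); print([np.round(w2pix(i,p,True)) for p in [(440.2,-363.5,96),(440,-363.5,66)]])"
```

```text
pos [ 443.1 -355.3  231.9] rot [179.96   0.37  50.86] shift cm [-0.72  0.28 16.1 ] turn [0.04 0.37 0.  ] q [ 0.28  0.56  0.54  1.76 -0.34  0.91  0.28] F [-0.3 -1.   0.9] w 85.6
[array([329., 233.]), array([328., 223.])]
```

View pics/w1.png

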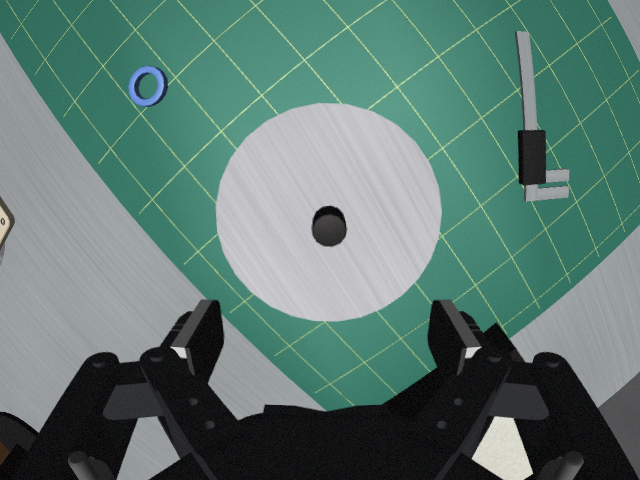

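The wrist view has the knob top at about (329,230) against a predicted (329,233), so the measurements agree. Descending.

move_arm --targets "1 -0.7 0.3 3.5 0 0 0;1 0 0 3.5 0 0 0;1 0 0 3.0 0 0 0;1 0 0 2.0 0 0 0;1 0 0 1.5 0 0 0"

```text
clock: 3.12
eef_pos: [447.9, -352.8, 93.6]
tool_rot: [-3.138, -0.001, 0.904]
force: [0.4, 0.6, -0.2]
width: 85.9
gripper_force: 0.0
```

```bash
python3 d.py 440.2 -363.5 71 50.86
```

```text
pos [ 447.9 -352.8   93.6] rot [-1.7978e+02 -6.0000e-02  5.1780e+01] shift cm [-1.32  0.07  2.26] turn [-0.22 -0.06  0.92] q [ 0.36  0.74  0.41  1.87 -0.47  0.63  0.4 ] F [ 0.4  0.6 -0.2] w 85.9
```

move_arm --targets "1 -1.3 0.1 0 0 0 0.9;1 0 0 0 0 0 0;1 0 0 0 0 0 0"

```text
clock: 3.37
eef_pos: [440.6, -367.5, 97.2]
tool_rot: [3.14, 0.001, 0.884]
force: [-0.4, 0.3, 0.2]
width: 85.5
gripper_force: 0.0
```

```bash
python3 d.py 440.2 -363.5 71 50.86
```

```text
pos [ 440.6 -367.5   97.2] rot [1.799e+02 5.000e-02 5.067e+01] shift cm [ 0.28 -0.28  2.62] turn [ 0.1   0.05 -0.19] q [ 0.39  0.74  0.42  1.86 -0.47  0.64  0.4 ] F [-0.4  0.3  0.2] w 85.5
```

move_arm --targets "1 0.2 -0.2 0.9 0 0 0;1 0 0 0.9 0 0 0;1 0 0 0.7 0 0 0;1 0 0 0 0 0 0;1 0 0 0 0 0 0"

```text
clock: 3.78
eef_pos: [440.2, -362.7, 70.7]
tool_rot: [-3.14, -0.0, 0.886]
force: [0.8, -0.6, -0.2]
width: 85.4
gripper_force: 0.0
```

```bash
python3 d.py 440.2 -363.5 71 50.86
```

```text
pos [ 440.2 -362.7   70.7] rot [-1.7994e+02 -1.0000e-02  5.0780e+01] shift cm [-0.06  0.05 -0.03] turn [-0.06 -0.01 -0.08] q [ 0.4   0.78  0.39  1.88 -0.5   0.58  0.42] F [ 0.8 -0.6 -0.2] w 85.4
```

move_arm --targets "-1 0 0 0 0 0 0;-1 0 0 0 0 0 0;-1 0 0 0 0 0 0;-1 0 0 0 0 0 0;-1 0 0 0 0 0 0"

```text
clock: 4.2
eef_pos: [440.5, -363.2, 71.7]
tool_rot: [3.141, -0.0, 0.886]
force: [-4.6, 3.0, 9.5]
width: 26.1
gripper_force: 59.3
```

move_arm --targets "-1 0 0 0 0 0 0;-1 0 0 0 0 0 0;-1 0 0 0 0 0 0;-1 0 0 0 0 0 0;-1 0 0 0 0 0 0"

```text
clock: 4.62
eef_pos: [440.6, -363.2, 71.8]
tool_rot: [3.141, -0.0, 0.886]
force: [-0.4, 1.0, 5.4]
width: 26.1
gripper_force: 59.0
```

move_arm --targets "-1 0 0 -0.5 0 0 0;-1 0 0 -1 0 0 0;-1 0 0 -1.5 0 0 0;-1 0 0 -2 0 0 0;-1 0 0 -2 0 0 0"

```text
clock: 5.03
eef_pos: [439.8, -362.7, 141.9]
tool_rot: [-3.14, 0.0, 0.886]
force: [0.4, 0.1, -2.8]
width: 26.4
gripper_force: 59.2
```

move_arm --targets "-1 0 0 -2 0 0 0;-1 0 0 -2 0 0 0;-1 0 0 -1 0 0 0;-1 0 0 0 0 0 0;-1 0 0 0 0 0 0"

```text
clock: 5.45
eef_pos: [440.4, -362.8, 191.3]
tool_rot: [3.141, -0.0, 0.886]
force: [-0.1, 0.2, -3.3]
width: 26.0
gripper_force: 59.3
```

```bash
python3 d.py 440.2 -363.5 191 50.86; python3 - <<'E'
from h import *
snap('wrist','w2');snap('scene','s2');snap('top','t2')
a=[cv2.imread(f'pics/{n}.png') for n in ('w2','s2')]
cv2.imwrite('pics/v2.png',cv2.resize(np.hstack([a[0][:, :],a[1][0:480,:]]),(800,300)))
E
```

```text
pos [ 440.4 -362.8  191.3] rot [ 1.7999e+02 -1.0000e-02  5.0770e+01] shift cm [-0.06  0.03  0.03] turn [ 0.01 -0.01 -0.09] q [ 0.32  0.61  0.51  1.8  -0.39  0.83  0.33] F [-0.1  0.2 -3.3] w 26.0
```

View pics/v2.png

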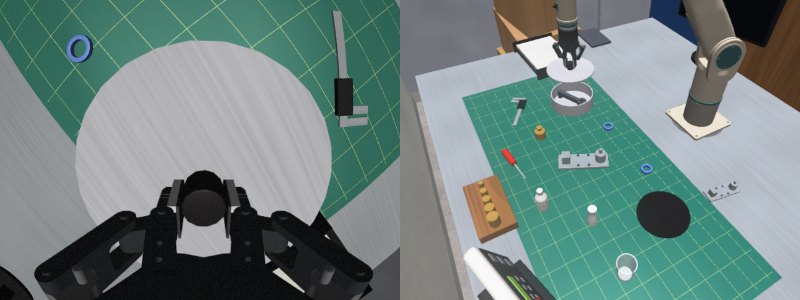

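The wrist view shows the lid hanging level from the knob. The scene view shows the lever in the tub. Swinging over to the pad.

move_arm --targets "-1 1.2 -0.1 0 0 0 -1.2;-1 2.4 -0.2 0 0 0 -2.4;-1 3.6 -0.3 0 0 0 -3.6;-1 3.6 -0.3 0 0 0 -3.6;-1 3.6 -0.3 0 0 0 -3.6"

```text
clock: 6.02
eef_pos: [511.0, -234.6, 190.5]
tool_rot: [-3.141, -0.0, 1.141]
force: [0.1, 0.5, -2.7]
width: 26.4
gripper_force: 59.3
```

move_arm --targets "-1 3.5 -0.3 0 0 0 -3.6;-1 3.5 -0.3 0 0 0 -3.6;-1 3.5 -0.3 0 0 0 -3.6;-1 3.5 -0.3 0 0 0 -3.6;-1 3.5 -0.3 0 0 0 -3.6"

```text
clock: 6.43
eef_pos: [548.9, -63.3, 190.5]
tool_rot: [-3.141, -0.0, 1.456]
force: [0.2, 0.3, -2.2]
width: 26.1
gripper_force: 59.3
```

move_arm --targets "-1 3.4 -0.3 0 0 0 -3.6;-1 3.4 -0.3 0 0 0 -3.6;-1 3.4 -0.3 0 0 0 -3.6;-1 3.4 -0.3 0 0 0 -3.6;-1 3.4 -0.3 0 0 0 -3.6"

```text
clock: 6.85
eef_pos: [532.0, 105.8, 190.6]
tool_rot: [-3.141, -0.0, 1.77]
force: [-0.0, -0.4, -2.8]
width: 26.0
gripper_force: 59.2
```

move_arm --targets "-1 3.4 -0.3 0 0 0 -3.6;-1 3.3 -0.3 0 0 0 -3.6;-1 3.3 -0.3 0 0 0 -3.6;-1 3.3 -0.3 0 0 0 -3.6;-1 3.3 -0.2 0 0 0 -3.6"

```text
clock: 7.27
eef_pos: [465.8, 257.9, 190.6]
tool_rot: [-3.141, -0.0, 2.084]
force: [0.6, 0.3, -2.6]
width: 25.9
gripper_force: 59.2
```

move_arm --targets "-1 2.2 0 0 0 0 -2.4;-1 1.1 0 0 0 0 -1.2;-1 0 0 0 0 0 0;-1 0 0 0 0 0 0;-1 0 0 0 0 0 0"

```text
clock: 7.68
eef_pos: [451.8, 282.4, 191.1]
tool_rot: [-3.141, 0.002, 2.14]
force: [1.1, -0.0, -3.0]
width: 26.2
gripper_force: 59.2
```

```bash
python3 d.py 430.6 313.2 24; python3 - <<'E'
from h import *
from h import *
T=load('t2')['color']; i=load('t2')
z=T[200:330,440:560][:,:,::-1]
cv2.imwrite('pics/lev.png',cv2.resize(z,None,fx=4,fy=4,interpolation=cv2.INTER_CUBIC))
E
```

```text
pos [451.8 282.4 191.1] rot [-1.7997e+02  9.0000e-02  1.2260e+02] shift cm [ 3.76 -0.12 16.71] turn [-0.03  0.09 -0.  ] q [-0.75  0.52  0.2   1.89 -0.15  0.74  0.1 ] F [ 1.1 -0.  -3. ] w 26.2
```

move_arm --targets "-1 1.9 0 1 0 0 0;-1 1.9 -0.1 2 0 0 0;-1 0 0 3 0 0 0;-1 0 0 3 0 0 0;-1 0 0 3 0 0 0"

```text
clock: 8.1
eef_pos: [431.0, 314.3, 70.5]
tool_rot: [3.14, 0.001, 2.14]
force: [0.5, -0.4, -2.4]
width: 25.9
gripper_force: 59.3
```

move_arm --targets "-1 0 0 2 0 0 0;-1 0 0 1.3 0 0 0;-1 0 0 0.4 0 0 0;-1 0 0 0 0 0 0;-1 0 0 0 0 0 0"

```text
clock: 8.52
eef_pos: [430.7, 314.9, 34.8]
tool_rot: [3.141, 0.001, 2.141]
force: [0.6, 0.2, -2.7]
width: 26.2
gripper_force: 59.4
```

```bash
python3 d.py 430.6 313.2 24; python3 - <<'E'
from h import *
a=snap('scene','s3'); 
A=cv2.resize(cv2.imread('pics/s3.png')[270:420,330:530],(400,300),interpolation=cv2.INTER_CUBIC)
L=cv2.imread('pics/lev.png'); D=np.zeros((520,800,3),np.uint8); 
D[:,:480]=L; D[:240,480:800]=cv2.resize(A,(320,240)); cv2.imwrite('pics/v3.png',D)
E
```

```text
pos [430.7 314.9  34.8] rot [1.7995e+02 4.0000e-02 1.2265e+02] shift cm [-0.14 -0.1   1.08] turn [0.05 0.04 0.  ] q [-0.76  0.77  0.12  1.99 -0.22  0.39  0.09] F [ 0.6  0.2 -2.7] w 26.2
```

View pics/v3.png

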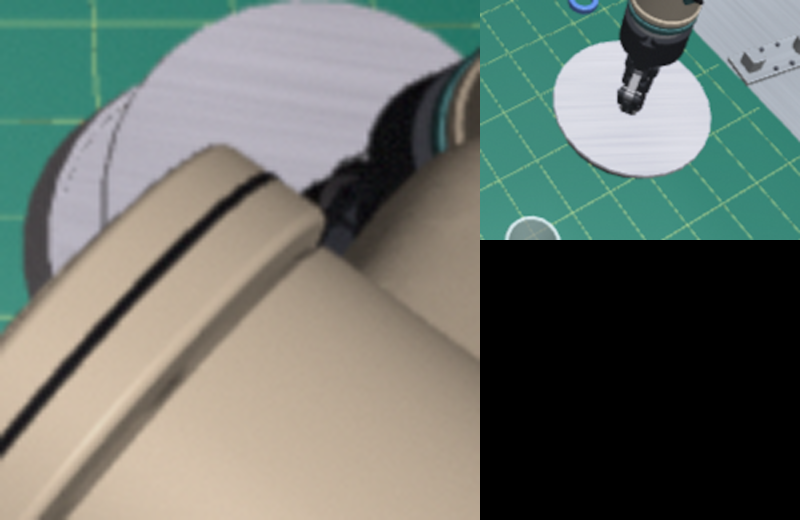

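The lid covers the pad and hangs level about 1 cm above it (centre near (632,108) in the inset). Lowering until it makes contact.

move_arm --targets "-1 -0.1 -0.1 0.3 0 0 0;-1 0 0 0.3 0 0 0;-1 0 0 0.2 0 0 0;-1 0 0 0.1 0 0 0;-1 0 0 0 0 0 0"

```text
clock: 8.98
eef_pos: [429.0, 314.3, 25.2]
tool_rot: [-3.141, -0.0, 2.143]
force: [-0.5, 0.4, -3.0]
width: 26.0
gripper_force: 59.4
```

move_arm --targets "-1 0 0 0.1 0 0 0;-1 0 0 0.1 0 0 0;-1 0 0 0 0 0 0"

```text
clock: 9.23
eef_pos: [429.3, 314.5, 23.8]
tool_rot: [3.141, -0.0, 2.143]
force: [-1.3, -1.2, 2.6]
width: 26.1
gripper_force: 60.2
```

move_arm --targets "-0.2 0 0 0 0 0 0;-0.1 0 0 0 0 0 0;0 0 0 0 0 0 0;0.2 0 0 0 0 0 0;0.5 0 0 0 0 0 0"

```text
clock: 9.65
eef_pos: [429.3, 314.4, 23.3]
tool_rot: [3.141, -0.0, 2.143]
force: [-0.3, -0.5, 0.1]
width: 61.6
gripper_force: 0.0
```

move_arm --targets "0.6 0 0 0 0 0 0;0.6 0 0 0 0 0 0;0.6 0 0 -1 0 0 0;0.6 0 0 -2 0 0 0;0.6 0 0 -3 0 0 0"

```text
clock: 10.07
eef_pos: [427.8, 313.2, 82.7]
tool_rot: [-3.137, 0.0, 2.142]
force: [0.6, 0.2, -0.0]
width: 68.2
gripper_force: 0.0
```

move_arm --targets "1 0 0 -4 0 0 0;1 0 0 -4 0 0 0;1 0 0 -4 0 0 0;1 -3.4 0.1 0 0 0 3.6;1 -3.4 0.1 0 0 0 3.6"

```text
clock: 10.48
eef_pos: [467.0, 259.8, 207.0]
tool_rot: [3.134, -0.002, 2.02]
force: [0.1, -0.8, -0.5]
width: 85.0
gripper_force: 0.0
```

```bash
python3 d.py 430.6 313.2 210; python3 - <<'E'
from h import *
i=snap('scene','s4')
s=cv2.imread('pics/s4.png'); hsv=cv2.cvtColor(s,cv2.COLOR_BGR2HSV)
m=((hsv[...,1]<40)&(hsv[...,2]>110)).astype(np.uint8); m[:, :330]=0
n,l,st,c=cv2.connectedComponentsWithStats(m)
for k in range(1,n):
    if st[k,4]>800: print(st[k],c[k].round(1),pix2w(i,*c[k],18).round(1))
for p in [(430,314,18),(430,314,48)]: print(w2pix(i,p))
A=cv2.resize(s[260:420,330:530],(400,320),interpolation=cv2.INTER_CUBIC); B=cv2.resize(s[90:200,200:340],(400,314),interpolation=cv2.INTER_CUBIC)
D=np.zeros((320,800,3),np.uint8);D[:,:400]=A;D[:314,400:]=B;cv2.imwrite('pics/v4.png',D)
E
```

```text
pos [467.  259.8 207. ] rot [ 1.7958e+02 -1.4000e-01  1.1573e+02] shift cm [ 6.4  -0.96 -0.29] turn [ 0.42 -0.14 -0.  ] q [-0.73  0.5   0.25  1.88 -0.17  0.77  0.06] F [ 0.1 -0.8 -0.5] w 85.0
[  330     0   310   480 65148] [507.1 210.1] [ -1.1 112.5  18. ]
[ 376  298   97   85 6223] [423.9 340.5] [433.  320.3  18. ]
[346 405  35  45 816] [360.9 428.9] [645.6 411.3  18. ]
(np.float64(423.2149599845155), np.float64(337.5157459338455))
(np.float64(425.8012858127955), np.float64(329.5716421684763))
```

View pics/v4.png

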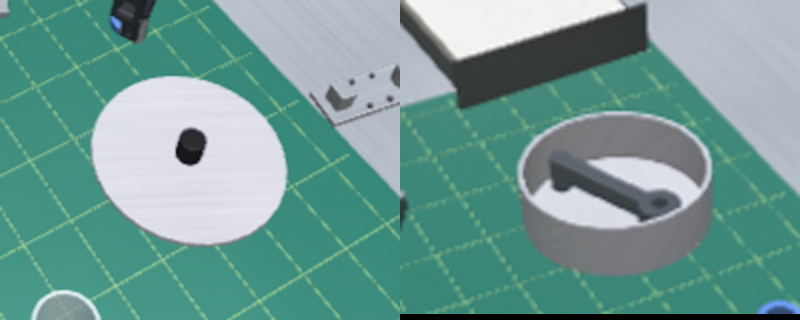

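The lid lies flat on the pad. In the right panel the lever's boss is at about (660,202) and its foot at about (563,158). Swinging back.

move_arm --targets "1 -3.4 0.1 0 0 0 3.6;1 -3.4 0.1 0 0 0 3.6;1 -3.4 0.1 0 0 0 3.6;1 -3.4 0.1 0 0 0 3.6;1 -3.4 0.1 0 0 0 3.6"

```text
clock: 10.95
eef_pos: [524.3, 96.4, 203.9]
tool_rot: [3.141, -0.0, 1.7]
force: [-0.2, 0.4, -0.5]
width: 85.0
gripper_force: 0.0
```

move_arm --targets "1 -3.4 0.1 0 0 0 3.6;1 -3.4 0.1 0 0 0 3.6;1 -3.4 0.1 0 0 0 3.6;1 -3.4 0.1 0 0 0 3.6;1 -3.5 0.1 0 0 0 3.6"

```text
clock: 11.37
eef_pos: [529.8, -73.7, 203.8]
tool_rot: [3.141, -0.0, 1.386]
force: [0.7, 0.6, -0.9]
width: 85.5
gripper_force: 0.0
```

move_arm --targets "1 -3.5 0.1 0 0 0 3.6;1 -3.5 0.1 0 0 0 3.6;1 -3.5 0.1 0 0 0 3.6;1 -3.5 0.1 0 0 0 3.6;1 -3.5 0.1 0 0 0 3.6"

```text
clock: 11.78
eef_pos: [481.2, -241.4, 203.8]
tool_rot: [3.141, -0.0, 1.071]
force: [0.8, -1.6, -0.1]
width: 85.4
gripper_force: 0.0
```

move_arm --targets "1 -2.4 0.1 0 0 0 2.4;1 -1.2 0.1 0 0 0 1.2;1 0 0 0 0 0 0;1 0 0 0 0 0 0;1 0 0 0 0 0 0"

```text
clock: 12.2
eef_pos: [467.1, -270.0, 203.2]
tool_rot: [-3.141, -0.002, 1.015]
force: [-0.6, 1.0, -1.2]
width: 85.7
gripper_force: 0.0
```

```bash
python3 d.py 440.2 -363.5 191; python3 - <<'E'
from h import *
S=load('s4'); b=pix2w(S,291.7,160.4,45); f=pix2w(S,256.7,145,43); print(b,f,np.linalg.norm((b-f)[:2]),np.degrees(np.arctan2(*(f-b)[[1,0]])))
i=snap('wrist','w5'); print([np.round(w2pix(i,p,True)) for p in (b,f)])
u,v=map(int,np.mean([w2pix(i,p,True) for p in (b,f)],0)); x=max(0,min(440,u-100));y=max(0,min(330,v-75)); print(x,y)
cv2.imwrite('pics/v5.png',cv2.resize(cv2.imread('pics/w5.png')[y:y+150,x:x+200],(800,600),interpolation=cv2.INTER_CUBIC))
E
```

```text
pos [ 467.1 -270.   203.2] rot [-1.7996e+02 -1.1000e-01  5.8170e+01] shift cm [-9.36  2.65  1.2 ] turn [-0.04 -0.11  0.  ] q [ 0.14  0.55  0.51  1.87 -0.36  0.81  0.28] F [-0.6  1.  -1.2] w 85.7
[ 414.00640282 -309.32130842   45.        ] [ 469.1498158  -423.85087903   43.        ] 127.11340818103493 -64.29023074091279
[array([298., 284.]), array([409., 344.])]
253 238
```

View pics/v5.png

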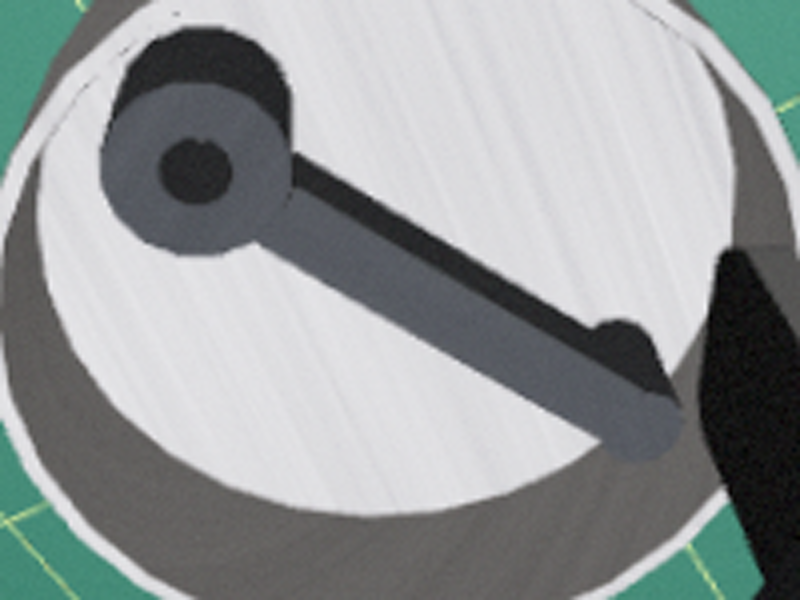

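In the wrist crop the bore top is at (196,170) and the foot top's centre is at about (637,417).

```bash
python3 - <<'E'
from h import *
i=load('w5'); q=lambda x,o:(x+.5)/4-.5+o
b=pix2w(i,q(196,253),q(170,238),45,True); f=pix2w(i,q(637,253),q(417,238),43,True)
d=(f-b)[:2]; a=np.degrees(np.arctan2(d[1],d[0])); u=d/np.linalg.norm(d)
print(b.round(1),f.round(1),np.linalg.norm(d),a,'bal',(b[:2]+38*u).round(1))
E
python3 d.py 440.2 -363.5 191
```

```text
[ 418.7 -308.1   45. ] [ 473.  -423.2   43. ] 127.22815717343872 -64.7505907508045 bal [ 434.9 -342.5]
pos [ 467.2 -269.9  203.1] rot [-1.7996e+02 -9.0000e-02  5.8200e+01] shift cm [-9.38  2.64  1.2 ] turn [-0.04 -0.09  0.  ] q [ 0.14  0.55  0.51  1.87 -0.36  0.81  0.28] F [ 0.2 -0.1 -1.2] w 85.4
```

move_arm --targets "1 -2.7 0.3 0 0 0 0;1 -2.7 0.3 0 0 0 0;1 -2.6 0.3 0 0 0 0;1 0 0 1 0 0 -7;1 0 0 1 0 0 -7"

```text
clock: 12.67
eef_pos: [431.7, -345.4, 183.5]
tool_rot: [3.14, 0.001, 1.262]
force: [-0.3, 1.5, -0.3]
width: 85.2
gripper_force: 0.0
```

move_arm --targets "1 0 0 1 0 0 -7;1 0 0 1 0 0 -7;1 0 0 1 0 0 -7;1 0 0 1 0 0 -7;1 0 0 1 0 0 -7"

```text
clock: 13.08
eef_pos: [432.6, -343.0, 132.8]
tool_rot: [3.141, -0.001, 1.877]
force: [-1.6, -0.4, 0.0]
width: 85.3
gripper_force: 0.0
```

move_arm --targets "1 0 0 1 0 0 -7;1 0 0 0 0 0 -1;1 0 0 0 0 0 0;1 0 0 0 0 0 0;1 0 0 0 0 0 0"

```text
clock: 13.5
eef_pos: [431.9, -344.8, 123.9]
tool_rot: [3.141, 0.001, 2.005]
force: [0.5, -0.4, 0.5]
width: 85.6
gripper_force: 0.0
```

```bash
python3 d.py 433.5 -342.5 120 115.4; python3 - <<'E'
from h import *
i=snap('wrist','w6'); im=cv2.imread('pics/w6.png'); cv2.imwrite('pics/v6.png',cv2.resize(im[180:480,120:520],(800,600),interpolation=cv2.INTER_CUBIC))
for p in [(418.7,-308.1,45),(473,-423.2,43),(433.5,-342.5,43)]: print((np.array(w2pix(i,p,True))-[120,180])*2)
E
```

```text
pos [ 431.9 -344.8  123.9] rot [1.7997e+02 6.0000e-02 1.1490e+02] shift cm [0.14 0.24 0.39] turn [ 0.03  0.06 -0.5 ] q [ 0.52  0.64  0.16  1.9  -0.17  0.62  1.22] F [ 0.5 -0.4  0.5] w 85.6
[418.97713314  11.89810205]
[419.38021226 357.23035735]
[415.14513841 126.90725661]
```

View pics/v6.png

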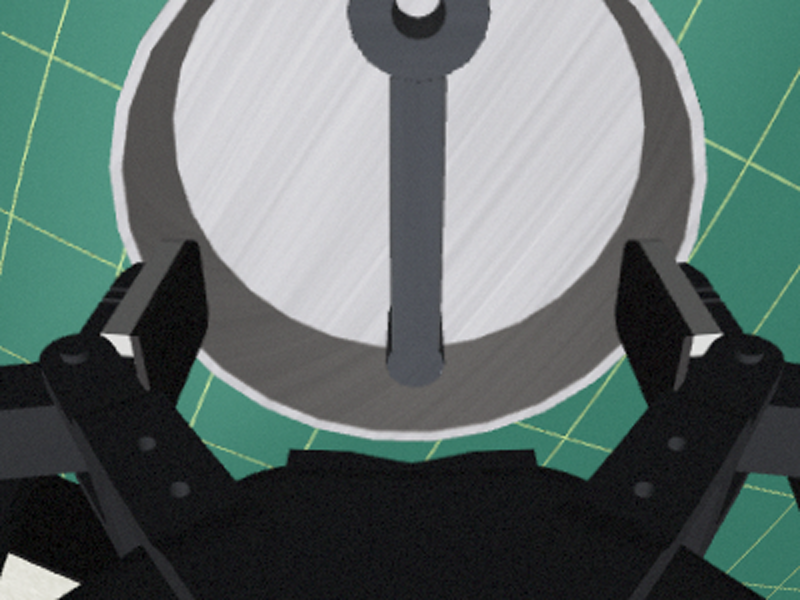

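The wrist close-up has the bore at about (418,11) and the foot at about (415,353), against predicted (419,12) and (419,357). The wrist-camera estimate stands; a small refinement follows.

```bash
python3 - <<'E'
from h import *
i=load('w6'); q=lambda x,o:(x+.5)/2-.5+o
b=pix2w(i,q(418.5,120),q(11,180),45,True); f=pix2w(i,q(415,120),q(353,180),43,True)
d=(f-b)[:2]; a=np.degrees(np.arctan2(d[1],d[0])); u=d/np.linalg.norm(d); B=b[:2]+38*u
print(b.round(1),f.round(1),np.linalg.norm(d),a,'bal',B.round(1))
from d import delta
delta(*B,14,180+a)
E
```

```text
[ 418.2 -307.8   45. ] [ 470.4 -422.    43. ] 125.49469844729448 -65.42795742473037 bal [ 434.1 -342.4]
pos [ 431.7 -344.9  123.9] rot [1.7998e+02 6.0000e-02 1.1491e+02] shift cm [ 0.14  0.31 10.99] turn [0.02 0.06 0.34] q [ 0.52  0.64  0.16  1.9  -0.17  0.62  1.22] F [-0.9  0.5 -0.8] w 85.4
```

move_arm --targets "1 0.2 0.3 2 0 0 0.3;1 0 0 2.5 0 0 0;1 0 0 2.5 0 0 0;1 0 0 1.5 0 0 0;1 0 0 1 0 0 0"

```text
clock: 13.97
eef_pos: [432.6, -341.3, 26.9]
tool_rot: [-3.141, -0.001, 2.001]
force: [0.8, 0.6, 0.4]
width: 85.3
gripper_force: 0.0
```

move_arm --targets "1 0 0 0.7 0 0 0;1 0 0 0.4 0 0 0;1 0 0 0.3 0 0 0;1 0 0 0 0 0 0;1 0 0 0 0 0 0"

```text
clock: 14.38
eef_pos: [433.4, -342.2, 14.9]
tool_rot: [3.141, 0.001, 2.001]
force: [0.7, 0.0, 0.3]
width: 85.4
gripper_force: 0.0
```

```bash
python3 d.py 433.5 -341.5 14.5 115
```

```text
pos [ 433.4 -342.2   14.9] rot [1.7997e+02 5.0000e-02 1.1465e+02] shift cm [0.06 0.04 0.04] turn [ 0.03  0.05 -0.35] q [ 0.55  0.82  0.11  1.94 -0.2   0.39  1.24] F [0.7 0.  0.3] w 85.4
```

move_arm --targets "-1 0 0 0 0 0 0;-1 0 0 0 0 0 0;-1 0 0 0 0 0 0;-1 0 0 0 0 0 0;-1 0 0 0 0 0 0"

```text
clock: 14.8
eef_pos: [433.1, -341.9, 14.5]
tool_rot: [3.141, 0.0, 2.001]
force: [-0.2, 0.6, 0.2]
width: 25.7
gripper_force: 0.0
```

move_arm --targets "-1 0 0 0 0 0 0;-1 0 0 0 0 0 0;-1 0 0 0 0 0 0;-1 0 0 0 0 0 0;-1 0 0 0 0 0 0"

```text
clock: 15.22
eef_pos: [432.9, -342.1, 14.6]
tool_rot: [-3.142, 0.0, 2.001]
force: [-1.4, 0.0, 5.9]
width: 16.7
gripper_force: 60.0
```

move_arm --targets "-1 0 0 -0.5 0 0 0;-1 0 0 -1 0 0 0;-1 0 0 0 0 0 0;-1 0 0 0 0 0 0"

```text
clock: 15.55
eef_pos: [433.3, -341.9, 29.5]
tool_rot: [3.141, 0.001, 2.002]
force: [-0.5, -1.6, -7.1]
width: 17.1
gripper_force: 59.4
```

```bash
python3 -c "
from h import *
s=read_state();print(s['force'],s['torque'],s['tool_rot'],s['eef_pos'],s['width'])
snap('wrist','w7')
cv2.imwrite('pics/v7.png',cv2.imread('pics/w7.png')[100:400])"
```

```text
[-0.50099169 -1.61531465 -7.11520082] [ 0.01037344 -0.0025646  -0.0126085 ] [3.14125503e+00 5.62163659e-04 2.00150487e+00] [ 433.30225739 -341.91699765   29.53047526] 17.055682545807148
```

View pics/v7.png

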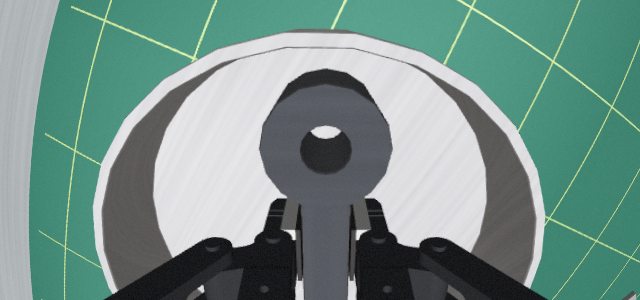

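The lever is lifted with fingers on both sides of the arm. The bore is at about (326,149) in the crop, and the fingers clear the boss. Checking the grip offset, then lifting on.

```bash
python3 -c "
from h import *
from scipy.spatial.transform import Rotation as Ro
i=load('w7');s=read_state()
for z in (55,58,61):
  b=pix2w(i,326,249,z,True); print(z,b.round(1),Ro.from_euler('xyz',s['tool_rot']).inv().apply(b-s['eef_pos']).round(1))"
```

```text
55 [ 419.5 -309.4   55. ] [ 35.    1.2 -25.7]
58 [ 419.1 -308.5   58. ] [ 36.    1.2 -28.7]
61 [ 418.6 -307.5   61. ] [ 37.1   1.1 -31.7]
```

move_arm --targets "-1 0 0 -1.5 0 0 0;-1 0 0 -2 0 0 0;-1 0 0 -2.5 0 0 0;-1 0 0 -2.5 0 0 0;-1 0 0 -2.5 0 0 0"

```text
clock: 16.02
eef_pos: [432.3, -341.2, 139.6]
tool_rot: [-3.141, -0.002, 2.001]
force: [0.4, -0.3, -6.8]
width: 16.9
gripper_force: 59.5
```

move_arm --targets "-1 0 0 -2.5 0 0 0;-1 0 0 -2 0 0 0;-1 0 0 -1 0 0 0;-1 0 0 0 0 0 0;-1 0 0 0 0 0 0"

```text
clock: 16.43
eef_pos: [432.6, -341.4, 193.6]
tool_rot: [-3.141, -0.001, 2.001]
force: [0.3, 0.1, -7.7]
width: 17.0
gripper_force: 59.8
```

```bash
python3 - <<'E'
from h import *
i=snap('wrist','w8');im=cv2.imread('pics/w8.png')
cv2.imwrite('pics/v8.png',im[150:350,200:450])
s=read_state();print(s['force'],s['torque'],s['eef_pos'],s['qpos'].round(2))
E
python3 d.py 536 -6 150 154.8
```

```text
[-0.04969601 -0.98050537 -7.98057726] [ 0.03589862  0.04584221 -0.01966682] [ 432.14798248 -341.0283042   192.89762493] [ 0.49  0.54  0.19  1.84 -0.14  0.77  1.19]
pos [ 432.1 -341.   192.9] rot [-1.7993e+02 -1.4000e-01  1.1467e+02] shift cm [26.1  23.43  4.33] turn [-2.000e-02 -1.600e-01 -4.013e+01] q [ 0.49  0.54  0.19  1.84 -0.14  0.77  1.19] F [-0. -1. -8.] w 17.2
```

move_arm --targets "-1 0.8 0.7 0 0 0 0;-1 1.6 1.4 0 0 0 0;-1 2.4 2.1 0 0 0 -3;-1 2.4 2.1 0 0 0 0;-1 2.4 2.1 0 0 0 0"

```text
clock: 16.9
eef_pos: [465.5, -216.2, 192.8]
tool_rot: [-3.14, -0.003, 2.053]
force: [0.1, 0.7, -7.2]
width: 17.0
gripper_force: 59.6
```

```bash
python3 d.py 534.4 -6.6 180 154.9
```

```text
pos [ 465.5 -216.2  192.8] rot [-1.7992e+02 -1.6000e-01  1.1764e+02] shift cm [15.37 15.83  1.3 ] turn [-3.000e-02 -1.800e-01 -3.726e+01] q [ 0.25  0.49  0.19  1.94 -0.13  0.72  1.  ] F [ 0.1  0.7 -7.2] w 17.0
```

move_arm --targets "-1 2.3 2.4 0 0 0 0;-1 2.3 2.4 0 0 0 0;-1 2.3 2.4 0 0 0 0;-1 2.3 2.4 0 0 0 0;-1 2.3 2.4 0 0 0 0"

```text
clock: 17.32
eef_pos: [518.1, -58.4, 192.9]
tool_rot: [-3.139, -0.002, 2.054]
force: [1.1, -0.1, -7.2]
width: 16.9
gripper_force: 59.7
```

move_arm --targets "-1 1.8 1.9 0 0 0 0;-1 1 1 0 0 0 -3;-1 0 0 0 0 0 -5;-1 0 0 0 0 0 -6;-1 0 0 0 0 0 -6"

```text
clock: 17.73
eef_pos: [530.5, -22.1, 193.0]
tool_rot: [-3.139, -0.002, 2.41]
force: [-0.6, 0.0, -7.6]
width: 17.3
gripper_force: 59.7
```

move_arm --targets "-1 0 0 0 0 0 -6;-1 0 0 0 0 0 -5;-1 0 0 0 0 0 -4;-1 0 0 0 0 0 -2;-1 0 0 0 0 0 0"

```text
clock: 18.15
eef_pos: [530.5, -23.0, 193.1]
tool_rot: [-3.141, -0.003, 2.701]
force: [-0.1, -0.6, -6.7]
width: 17.2
gripper_force: 59.7
```

move_arm --targets "-1 0 0 0 0 0 0;-1 0 0 0 0 0 0"

```text
clock: 18.32
eef_pos: [531.1, -22.9, 193.7]
tool_rot: [-3.141, -0.001, 2.699]
force: [-0.7, 0.1, -7.0]
width: 17.2
gripper_force: 59.7
```

```bash
python3 d.py 534.4 -6.6 130 154.9
```

```text
pos [531.1 -22.9 193.7] rot [-1.7996e+02 -8.0000e-02  1.5462e+02] shift cm [0.39 1.62 6.36] turn [-0.04 -0.08 -0.28] q [-0.01  0.51  0.01  1.89 -0.01  0.75  1.12] F [-0.7  0.1 -7. ] w 17.2
```

move_arm --targets "-1 0.2 0.8 0 0 0 -0.3;-1 0.2 0.8 1 0 0 0;-1 0 0 2 0 0 0;-1 0 0 2 0 0 0;-1 0 0 0.9 0 0 0"

```text
clock: 18.73
eef_pos: [533.3, -5.1, 132.6]
tool_rot: [-3.14, -0.004, 2.706]
force: [-1.1, -1.3, -6.8]
width: 16.8
gripper_force: 59.5
```

move_arm --targets "-1 0 0 0.4 0 0 0;-1 0 0 0 0 0 0;-1 0 0 0 0 0 0;-1 0 0 0 0 0 0;-1 0 0 0 0 0 0"

```text
clock: 19.15
eef_pos: [535.7, -6.7, 132.3]
tool_rot: [3.141, 0.002, 2.704]
force: [-0.1, 0.5, -7.2]
width: 17.2
gripper_force: 59.5
```

```bash
python3 d.py 534.4 -6.6 130 154.9; python3 - <<'E'
from h import *
S=snap('scene','s9');s=cv2.imread('pics/s9.png');w=snap('wrist','w9');wi=cv2.imread('pics/w9.png')
D=np.zeros((420,800,3),np.uint8)
D[:360,:480]=cv2.resize(s[190:280,230:350],(480,360),interpolation=cv2.INTER_CUBIC)
D[:,480:]=wi[60:480,160:480]
cv2.imwrite('pics/v9.png',D)
u=120.4
for n,p in [('bore top',(501.7,10,u+40)),('foot top',(619.4,-44.6,u+38)),('pin',(501.7,10,70))]:
    print(n,(np.array(w2pix(S,p))-[230,190])*4, np.array(w2pix(w,p,True))-[160-480,60])
E
```

```text
pos [535.7  -6.7 132.3] rot [1.7994e+02 1.1000e-01 1.5495e+02] shift cm [ 0.12 -0.04  0.22] turn [0.06 0.11 0.05] q [-0.04  0.6   0.    1.93 -0.    0.6   1.1 ] F [-0.1  0.5 -7.2] w 17.2
bore top [366.98727889  78.69685824] [645.05870328 182.96859275]
foot top [127.12171496  91.66351156] [645.69174719 419.7404974 ]
pin [363.77968043 192.93709096] [644.89482167 131.60646556]
```

View pics/v9.png

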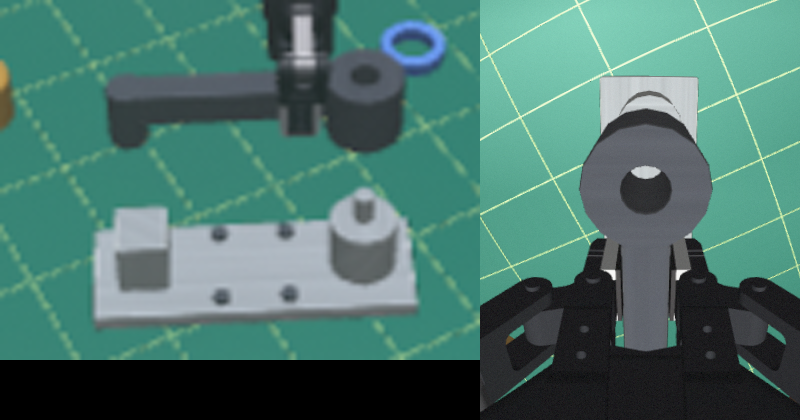

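The scene view has the bore at (366,74) and the foot at (127,87). Both match the predicted columns, and the rows are about 1 px off because the lever is 2 mm higher than assumed. The lever is level and clear of the fixture, with its underside about 52 mm above the pin. Holding briefly, then handing in.

move_arm --targets "-1 0 0 0 0 0 0;-1 0 0 0 0 0 0;-1 0 0 0 0 0 0;-1 0 0 0 0 0 0;-1 0 0 0 0 0 0"

```text
clock: 19.67
eef_pos: [534.8, -6.8, 131.3]
tool_rot: [3.142, 0.0, 2.705]
force: [0.0, -1.4, -7.1]
width: 16.9
gripper_force: 59.5
```

```bash
python3 -c "
from h import *
s=read_state();print(s['eef_pos'],np.abs(s['qd']).max(),s['gripper_force'])
print(order.finish_job())"
```

```text
[534.83421174  -6.76121428 131.31392292] 0.002036567701404365 59.47999835014343
the job is handed in; nothing more can be done
None
```

I handed the job in at about 19.7 s with the lid flat on the pad and the lever gripped at its balance point, level and still about 5 cm above the fixture's pin; the hand-in gave no pass/fail result.

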